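Put the paste brush away in its drawer and shut it home

ROBOT

A 6-joint arm with a two-finger parallel gripper is mounted at the origin on a cart in front of the work surface, level with it; the furniture and walls round the work are solid. World frame = base frame: x ahead of the robot, y to its left, z up, the work surface at z = 0. Lengths are in m, angles in rad, forces in N, time in s.
With the tool pointing down it reaches from about 0.425 to 1.125 m from the base axis. Payload 14.9 kg.
Tool frame: the origin (TCP) lies at the very end of the fingers, on their centre line; the grasp point (between the pads) lies grip_point_offset behind it (grip_point_offset is the distance from the TCP to the grasp point, in m); z points along the fingers, y is the line along which they close (so a half turn about z gives the same grasp; the last joint's range is limited). The gripper opens to 91 mm and grips with 3 to 60 N. Pads are 32 mm wide; open, the fingers measure 118 mm over their backs; the gripper's body (76 mm by 178 mm) begins 60 mm behind the grasp point.
Start: joints at [1.112, 0.379, 1.734, -0, 1.028, -0.033], TCP at [0.289, 0.638, 0.214] pointing down, gripper open.
Joint ranges: [-2.77, 2.77], [-0.74, 2.19], [0, 2.66], [-1.06, 4.2], [0.31, 2.87], [-3.08, 3.08]. Speed limits (rad/s): [1.89, 1.89, 2.39, 3.14, 3.14, 3.14].

INTERFACE

Orientations are given as a rotation vector (axis times angle).
In Python, from station import * gives the robot as it stands.
- The arm moves only by the tool play_rows, never from a script. Its argument "rows" is a list of rows, each a list of 5 numbers: the closure in counts, from 0 (fully open) to 255 (shut), then the shift along the world's x, y, z in m, then the turn about the world's z in rad. In form: [[gripper, dx, dy, dz, roll], ...]. A call has exactly 10 rows; each row is the pose to reach, as a shift and turn from the pose commanded when the call began; what a row does not reach only later rows make up. A row lasts 1/10 s, in which the tool goes at most 50 mm and 8.59 degrees, less where a joint would pass 70% of its speed; a pose out of reach is approached as far as the arm can. A call with a gripper value outside its range is refused whole. The fingers move at their own pace and stop on an object; "force" is the grip in N (left out, the last holds). Time passes only in rows, so rows that repeat a pose let the fingers close, or fill a call up. It gives the time, the measured TCP pose, the force, the opening and the grip force at its end, in the units of the state.
- get_obs(): the state, without advancing time (a new reading comes with each control period).
- capture(name): name is "scene" or "top"; returns a dict with "img" (400x640x3 uint8, blue, green, red), "depth" (400x640 float32, m along the optical axis (not along the pixel's ray), 0 where there is no reading), "fx", "fy", "cx", "cy" (pixels), "dist_coeffs" ([k1, k2, p1, p2, k3] as OpenCV has them; the pictures are not rectified), "pose" (4x4, takes a point from camera to world coordinates). Camera axes: x right, y down, z forward; pixel columns grow to the right and rows downward; lengths in m; the calibration is good to about 2 mm. A picture is of the moment at which its call begins.
- job_done(): hands the job in; it is judged then, once.
The state is a dict: "time": time; "q": joint angles; "qd": joint speeds; "joint_torque": joint torques, N m; "eef_pos": TCP position; "tcp_rot": TCP orientation; "contact_force": force on the tool from outside, world axes, zero at the start; "torque": the same for the moment, N m; "opening": opening from 0.0 (shut) to 1.0 (fully open); "grip_force": force on a finger pad.
Only numpy, scipy, OpenCV 4.12 (cv2) and the standard library are available. Lean on these libraries where they do the work, as an engineer would, in place of code of your own. Each camera call takes 0.05 s, during which the arm holds its last target. There are 200 camera calls.

TASK

Draw the paste brush out of the steel drying sleeve by its metal ferrule, lay it down on the free worktop and let go, then take it again by the wooden handle and lay it flat in the wide lane of the open drawer, bristles toward the back. Then push the drawer gently home until its sprung catch snaps and it stays fully shut, without slamming it or disturbing the other things on the bench.

Things in the scene. Friction and masses are not known exactly. Their poses are not given: they have to be found in the camera images.
- brush: Flat paste brush lying flat, 195 mm long, 13 high, 45 g. Origin: mid-length, underside; +x to the bristles, z up. Wooden handle 14 wide, 11 high, x -97 to +19 mm; metal ferrule 30 wide, 13 high, x +19 to +47; bristle head 34 wide, x +46 to +97. At first it lies on the worktop with its handle in the sleeve; only the last 85 mm stick out, and it can only be drawn straight out.
- brush_tip (a point): Point in the middle of the bristle end of the brush, 97 mm from its origin along its +x.
- brush_end (a point): Point in the middle of the handle end of the brush, 97 mm from its origin along its -x.
- sleeve: Low drying sleeve of bright steel sheet fixed to the worktop: a tunnel 112 mm long (x from -56 to +56), 69 wide over its foot flanges, 26.5 high, inside 47 wide and 24 high, open at +x, closed at -x. Origin: centre of its underside; +x points out of its mouth.
- drawer_unit: Low grey drawer unit fixed to the worktop, 240 deep (x), 190 wide (y), 68 mm high. Origin: centre of its underside; -x is its front, the face is at x = -120 mm. Its roof (underside at height 60, top at 68 mm) reaches to the face and covers the back of the drawer even when this is open. A label roll stands on its roof.
- drawer (a joint): How far the drawer stands open, m: 0 fully home, at most 0.118; starts at 0.095 to 0.115. Opens along the unit's -x. Friction about 1 N; over the last 14 mm a sprung roller catch resists with about 6 N more. Short of its hump (top 4 to 5 mm before home) it pushes the drawer back out; past it the drawer snaps to a rigid stop at 0 and is held.
- drawer_front (a point): Point on the outer face of the green drawer front, in the middle of its low dip, at height 18 mm. Axes as the unit's: push along +x. The front is 8 mm thick; in the dip (110 mm wide, centred here) it reaches from height 4 to 31 mm; the wings beside the dip reach 58 mm.
- drawer_floor (a point): Centre of the floor of the drawer's wide lane, height 8 mm. Axes as the unit's: +x to the back. Lane 210 mm long (x), 110 wide (y); its side walls reach 30 to 38 mm above the worktop. The narrow lane at -y is empty. Only the front 95 to 115 mm of the lane lie clear of the roof: the brush goes in bristles first over the front's dip and beneath the roof.
- jar_4_3: Glass jar of paste, 70 mm across, 113 high, on the worktop left of the unit; leave it. Origin: centre of its underside.
- jar_4_4: Another such jar behind it; leave it.
- label_roll: White roll of labels, 66 mm across, 39 high, standing on the roof of the drawer unit; leave it. Origin: centre of its underside.
- counter: Small tally counter, 44x51x30 mm, on the worktop; leave it. Origin: centre of its underside.
- cap_a: Gold jar cap, 64 mm across, 10 high, on the worktop; leave it. Origin: centre of its underside.
- cap_b: Another such cap near the scale; leave it.
- funnel: White jar funnel standing on its mouth, 68 mm across, 72 high, on the right of the worktop; leave it. Origin: centre of its underside.

How it is judged:
On the way, in this order (a step that is already met when the one before it is completed fails the run):
1. the brush lies released on the worktop, its handle out of the sleeve ((x of brush_end in the frame of sleeve above 0.05 m or x of brush_end in the frame of sleeve below -0.06 m or y of brush_end in the frame of sleeve above 0.03 m or y of brush_end in the frame of sleeve below -0.03 m) and height (world z) of brush below 0.006 m and height (world z) of each of brush_tip, brush_end below 0.014 m and contact force between the fingers and brush below 0.1 N and linear speed of brush below 0.02 m/s), for 0.2 s.
2. the brush lies released in the wide lane of the drawer, bristles to the back, the drawer still open (x of brush in the frame of drawer_floor between -0.02 and 0.02 m and y of brush in the frame of drawer_floor between -0.05 and 0.05 m and z of brush in the frame of drawer_floor below 0.008 m and x of brush_tip in the frame of drawer_floor above 0.06 m and contact force between the fingers and brush below 0.1 N and linear speed of brush below 0.03 m/s and value of joint drawer above 0.05 m), for 0.2 s.
At the end, for the whole second after the job is handed in: The drawer is fully shut (within 3 mm, held by its catch) and still, and the brush lies flat at rest in its wide lane with the bristles toward the back (value of joint drawer below 0.003 m and velocity of joint drawer below 0.01 m/s and linear speed of brush below 0.02 m/s and x of brush in the frame of drawer_floor between -0.02 and 0.02 m and y of brush in the frame of drawer_floor between -0.05 and 0.05 m and z of brush in the frame of drawer_floor below 0.008 m and x of brush_tip in the frame of drawer_floor above 0.06 m); the robot touches nothing.
It fails at once if the drawer is slammed (faster than 0.5 m/s) (velocity of joint drawer below -0.5 m/s).
It fails at once if the drawer front is shoved with more than 40 N (contact force between the fingers and drawer_unit above 40 N).
It fails at once if a bystander is shifted by more than 30 mm (distance of any of jar_4_3, jar_4_4, label_roll, counter, cap_a, cap_b, funnel from where it was at the start of the episode above 0.03 m).
It fails at once if a jar or the funnel is tipped (angle between any of jar_4_3, jar_4_4, funnel's own z axis and vertical above 0.4 rad).
It also fails if it takes over 69 s, if anything falls off the work surface, if the arm or the gripper's body presses on something with over 40 N, if the wrist force passes 120 N, or if a joint passes its speed limit or range.

## Working session

There is one attempt and no reset: what is moved stays moved. The work goes in short steps, Python scripts to look and compute and a tool call to move; the robot and the scene stay as the last step left them, time stands still between calls to the robot, and variables do not carry over. Pictures are saved under pics/ and viewed, at most 10 in all, crops included, and the job is handed in when it is done.

Besides the shell and the picture viewer there is one more tool, called after "Emit:" as name(argument=value, ...) on one line, values as JSON. play_rows: Moves the arm, as the interface text tells. Its arguments: {"type":"object","properties":{"rows":{"type":"array","items":{"type":"array","items":{"type":"number"}}},"force":{"type":"number"}},"required":["rows"]}

```bash
mkdir -p pics
cat > h.py <<'E'
from station import *
import numpy as np, cv2, pickle
def snap(n,f):
    c=capture(n); cv2.imwrite(f'pics/{f}.png',c['img']); pickle.dump(c,open(f'pics/{f}.pkl','wb')); return c
def load(f): return pickle.load(open(f'pics/{f}.pkl','rb'))
def ray(c,u,v):
    K=np.array([[c['fx'],0,c['cx']],[0,c['fy'],c['cy']],[0,0,1]])
    p=cv2.undistortPoints(np.array([[[u,v]]],float),K,np.array(c['dist_coeffs'],float))[0,0]
    P=np.array(c['pose']); return P[:3,:3]@np.array([p[0],p[1],1]),P[:3,3]
def atz(c,u,v,z):
    d,o=ray(c,u,v); return o+d*(z-o[2])/d[2]
def dep(c,u,v):
    d,o=ray(c,u,v); return o+d*c['depth'][int(v),int(u)]
E
python3 - <<'E'
from h import *
np.set_printoptions(precision=3,suppress=True)
for n in("scene","top"):
    c=snap(n,n+'0'); print(n,np.array(c['pose']))
print(get_obs()); import station; print(getattr(station,'grip_point_offset',None))
E
```

```text
scene [[ 0.58  -0.446  0.682 -0.353]
 [-0.814 -0.323  0.482 -0.715]
 [ 0.005 -0.835 -0.55   0.831]
 [ 0.     0.     0.     1.   ]]
top [[-0.007 -0.995  0.098  0.477]
 [-1.     0.008  0.006 -0.061]
 [-0.007 -0.098 -0.995  1.304]
 [ 0.     0.     0.     1.   ]]
{'time': 0.1, 'q': array([ 1.112,  0.379,  1.735,  0.   ,  1.029, -0.033]), 'qd': array([ 0.   ,  0.001,  0.   , -0.   , -0.001, -0.   ]), 'joint_torque': array([ -0.002, -76.504, -43.529,   0.065,   0.04 ,  -0.   ]), 'eef_pos': array([0.289, 0.637, 0.213]), 'tcp_rot': array([-0.664, -3.07 ,  0.002]), 'contact_force': array([-0.433, -0.155, -0.332]), 'torque': array([-0.041,  0.018,  0.01 ]), 'grip_force': 0.0, 'opening': 0.9988798663513481}
0.0188
```

View pics/scene0.png

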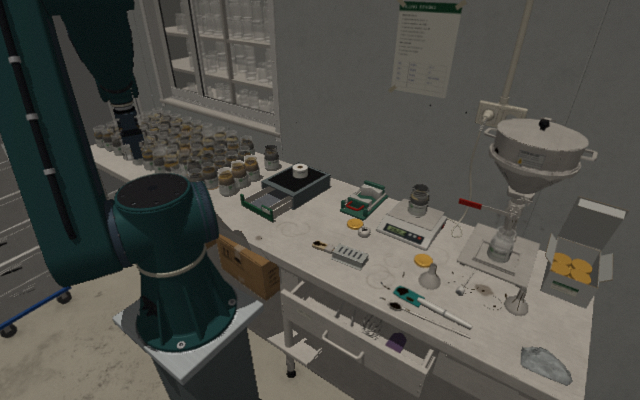

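View pics/top0.png

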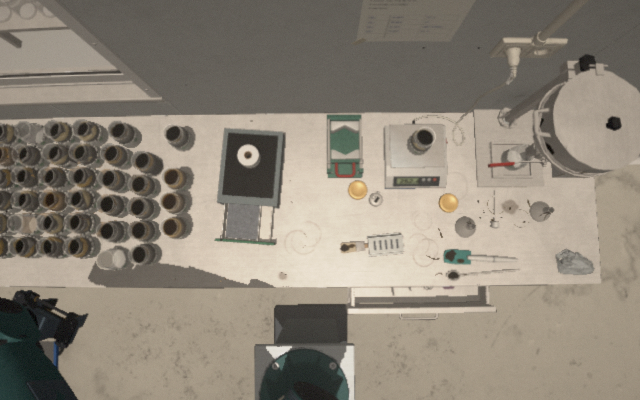

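The scene: the brush's bristles stick out to the left of the sleeve at about (350,246) in the top view. The drawer unit is at (250,165), with its green front at (247,240).

Run:
```python
from h import *
c=load('top0')['img']
a=cv2.resize(c[115:255,205:295],None,fx=4,fy=4,interpolation=cv2.INTER_CUBIC)
b=cv2.resize(c[220:270,325:415],None,fx=4.8,fy=4.8,interpolation=cv2.INTER_CUBIC)
o=np.zeros((560,800,3),np.uint8); o[:,:360]=a; o[:240,365:365+432]=b[:,:432]
cv2.imwrite('pics/crop0.png',o)
```

```text
(no output)
```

View pics/crop0.png

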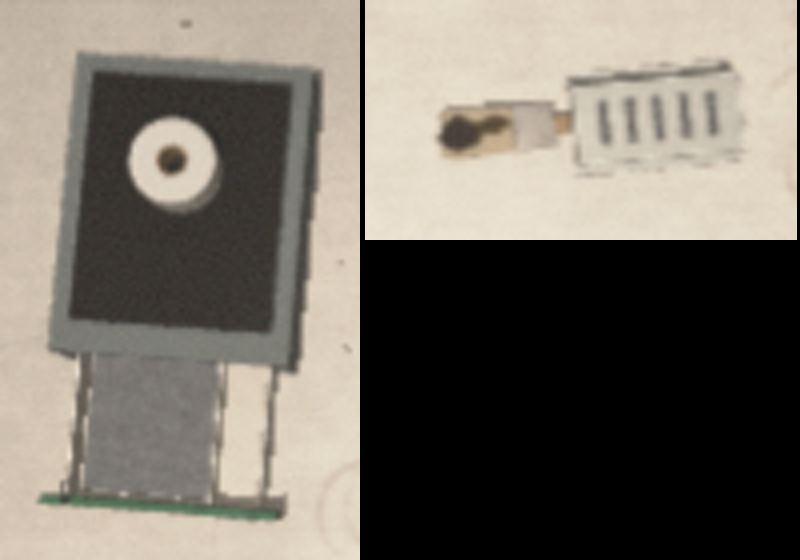

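Run:
```python
from h import *
np.set_printoptions(precision=4,suppress=True)
c=load('top0')
L=lambda x,y,z:atz(c,205+(x+.5)/4-.5,115+(y+.5)/4-.5,z)
R=lambda x,y,z:atz(c,325+(x-365+.5)/4.8-.5,220+(y+.5)/4.8-.5,z)
for n,p in dict(tip=R(440,131,.008),tipa=R(440,106,.01),tipb=R(442,156,.01),fer=R(535,125,.013),ferA=R(553,101,.013),ferB=R(556,147,.013),hand=R(565,122,.011),slm1=R(570,77,.0),slm2=R(578,172,.0),slc1=R(733,65,.0),slc2=R(742,162,.0)).items(): print(n,p)
rc=[L(78,52,.068),L(322,70,.068),L(50,350,.068),L(296,372,.068)]
for p in rc: print('roof',p)
print('unit c',np.mean(rc,0))
for n,p in dict(laneLf=L(83,490,.008),laneRf=L(213,495,.008),laneLb=L(90,357,.008),laneRb=L(217,362,.008),frL=L(40,497,.058),frR=L(285,517,.058),dipmid=L(150,505,.031),roll=L(172,163,.107)).items(): print(n,p)
q=[(340,246)]
for u,v in [(319,180),(358,188),(376,198),(346,160),(344,246),(360,246),(385,244)]: print(u,v,dep(c,u,v))
from scipy.spatial.transform import Rotation as Ro
print(Ro.from_rotvec(get_obs()['tcp_rot']).as_matrix())
```

```text
tip [ 0.4607 -0.1197  0.008 ]
tipa [ 0.4774 -0.1198  0.01  ]
tipb [ 0.4441 -0.1208  0.01  ]
fer [ 0.4642 -0.1831  0.013 ]
ferA [ 0.4801 -0.1954  0.013 ]
ferB [ 0.4495 -0.1969  0.013 ]
hand [ 0.4661 -0.2035  0.011 ]
slm1 [ 0.4963 -0.2086  0.    ]
slm2 [ 0.4323 -0.2129  0.    ]
slc1 [ 0.5034 -0.3195  0.    ]
slc2 [ 0.438  -0.3239  0.    ]
roof [0.8411 0.2478 0.068 ]
roof [0.824 0.053 0.068]
roof [0.6027 0.2653 0.068 ]
roof [0.584  0.0727 0.068 ]
unit c [0.713  0.1597 0.068 ]
laneLf [0.4945 0.2522 0.008 ]
laneRf [0.4899 0.1463 0.008 ]
laneLb [0.6028 0.2481 0.008 ]
laneRb [0.5979 0.1438 0.008 ]
frL [0.4885 0.2739 0.058 ]
frR [0.472  0.0821 0.058 ]
dipmid [0.482  0.1929 0.031 ]
roll [0.7415 0.164  0.107 ]
319 180 [ 0.6804 -0.0529 -0.0007]
358 188 [ 0.6513 -0.1799  0.0101]
376 198 [ 0.6161 -0.2356  0.0279]
346 160 [ 0.736  -0.1396  0.0508]
344 246 [ 0.4635 -0.1318  0.0111]
360 246 [ 0.4631 -0.1832  0.0107]
385 244 [ 0.4689 -0.2612  0.0277]
[[-0.9107  0.4131 -0.0005]
 [ 0.4131  0.9107 -0.0009]
 [ 0.     -0.001  -1.    ]]
```

Emit:
play_rows(rows=[[60,0.24,-0.36,0,-1.08],[60,0.24,-0.36,0,-1.08],[60,0.24,-0.36,0,-1.08],[60,0.24,-0.36,0,-1.08],[60,0.24,-0.36,0,-1.08],[60,0.24,-0.36,0,-1.08],[60,0.24,-0.36,0,-1.08],[60,0.24,-0.36,0,-1.08],[60,0.24,-0.36,0,-1.08],[60,0.24,-0.36,0,-1.08]], force=25)

```text
time: 1.1
eef_pos: [0.5308, 0.2746, 0.2138]
tcp_rot: [2.152, 2.289, -0.001]
contact_force: [-0.4, -0.2, -0.2]
opening: 0.764
grip_force: 0.0
```

Emit:
play_rows(rows=[[60,-0.064,-0.457,-0.13,0],[60,-0.064,-0.457,-0.13,0],[60,-0.064,-0.457,-0.13,0],[60,-0.064,-0.457,-0.13,0],[60,-0.064,-0.457,-0.13,0],[60,-0.064,-0.457,-0.13,0],[60,-0.064,-0.457,-0.13,0],[60,-0.064,-0.457,-0.13,0],[60,-0.064,-0.457,-0.13,0],[60,-0.064,-0.457,-0.13,0]])

```text
time: 2.1
eef_pos: [0.4643, -0.1814, 0.083]
tcp_rot: [-2.149, -2.291, 0.0]
contact_force: [-0.3, -0.0, 0.2]
opening: 0.762
grip_force: 0.0
```

Run:
```python
from h import *
c=snap('top','t1'); o=get_obs(); print(o['time'],o['eef_pos'],o['tcp_rot'],o['opening'])
s=snap('scene','s1')
i=cv2.resize(c['img'][200:290,310:430],None,fx=5,fy=5,interpolation=cv2.INTER_CUBIC)
cv2.imwrite('pics/c1.png',i)
i=cv2.resize(s['img'][200:290,270:400],None,fx=6,fy=6,interpolation=cv2.INTER_CUBIC)
cv2.imwrite('pics/c2.png',i)
```

```text
2.15 [ 0.46402071 -0.1832672   0.08234331] [-2.14923428e+00 -2.29018164e+00  1.10483427e-03] 0.7637440900809219
```

View pics/c2.png

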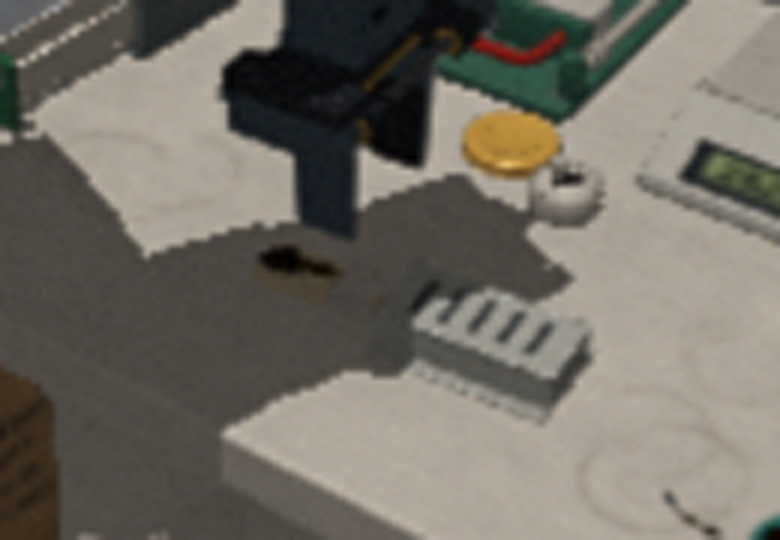

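The fingers straddle the brush just above the ferrule (about (345,285) in the crop), clear of the sleeve. Next I descend and grip.

Emit:
play_rows(rows=[[60,0,0.002,-0.03,0],[60,0,0.002,-0.05,0],[60,0,0.002,-0.065,0],[60,0,0.002,-0.074,0],[60,0,0.002,-0.079,0],[60,0,0.002,-0.079,0],[255,0,0.002,-0.079,0],[255,0,0.002,-0.079,0],[255,0,0.002,-0.079,0],[255,0,0.002,-0.079,0]], force=25)

```text
time: 3.2
eef_pos: [0.4653, -0.1776, 0.0053]
tcp_rot: [2.148, 2.292, 0.0]
contact_force: [0.9, -0.2, -0.6]
opening: 0.442
grip_force: 0.0
```

Emit:
play_rows(rows=[[255,0,0,0.001,0],[255,0,0,0.001,0],[255,0,0,0.001,0],[255,0,0,0.001,0],[255,0,0,0.001,0],[255,-0.001,0.01,0.001,0],[255,-0.002,0.025,0.001,0],[255,-0.003,0.04,0.001,0],[255,-0.003,0.05,0.001,0],[255,-0.003,0.05,0.001,0]])

```text
time: 4.2
eef_pos: [0.462, -0.1253, 0.0061]
tcp_rot: [-2.146, -2.294, -0.0]
contact_force: [-0.2, 3.6, 8.5]
opening: 0.324
grip_force: 25.0
```

Emit:
play_rows(rows=[[255,-0.001,0.015,0,0],[255,-0.002,0.03,0,0],[255,-0.003,0.045,0,0],[255,-0.004,0.06,0,0],[255,-0.005,0.075,0,0],[255,-0.006,0.085,0,0],[255,-0.006,0.085,0,0],[255,-0.006,0.085,0,0],[255,-0.006,0.085,0,0],[255,-0.006,0.085,0,0]])

```text
time: 5.2
eef_pos: [0.4557, -0.0409, 0.006]
tcp_rot: [-2.147, -2.293, -0.0]
contact_force: [-0.1, 4.2, 9.3]
opening: 0.328
grip_force: 25.0
```

Run:
```python
from h import *
c=snap('top','t2'); o=get_obs(); print(o['time'],o['eef_pos'],o['contact_force'],o['torque'],o['opening'],o['grip_force'])
s=snap('scene','s2')
a=cv2.resize(c['img'][200:290,280:420],None,fx=4,fy=4,interpolation=cv2.INTER_CUBIC)
b=cv2.resize(s['img'][200:260,260:400],None,fx=4,fy=4,interpolation=cv2.INTER_CUBIC)
cv2.imwrite('pics/c3.png',np.vstack([a,b]))
```

```text
5.25 [ 0.45573721 -0.0409207   0.00607181] [0.66770461 5.53141903 8.5775483 ] [ 0.69453149  0.05167188 -0.01810518] 0.32355626777109303 24.997430926159154
```

View pics/c3.png

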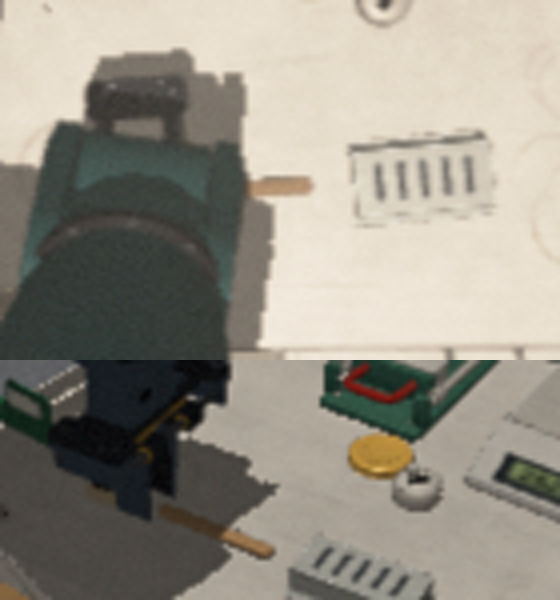

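The handle is fully clear of the sleeve: its end is at crop (312,186) and the sleeve mouth is at (352,180). Next I lift, turn it bristles-forward and carry it to the free area.

Emit:
play_rows(rows=[[255,0,0,0.03,0],[255,0.0,0,0.06,0],[255,0.03,0.0,0.06,-0.14],[255,0.06,0.0,0.06,-0.28],[255,0.09,0.01,0.06,-0.42],[255,0.12,0.01,0.06,-0.56],[255,0.124,0.011,0.06,-0.7],[255,0.124,0.011,0.06,-0.84],[255,0.124,0.011,0.06,-0.98],[255,0.124,0.011,0.06,-1.12]])

```text
time: 6.3
eef_pos: [0.5791, -0.0298, 0.0653]
tcp_rot: [-3.039, -0.793, 0.002]
contact_force: [-0.1, -0.3, -0.4]
opening: 0.321
grip_force: 25.0
```

Emit:
play_rows(rows=[[255,0,0,0,-0.14],[255,0,0,0,-0.28],[255,0,0,0,-0.42],[255,0,0,-0.01,-0.56],[255,0,0,-0.03,-0.59],[255,0,0,-0.045,-0.59],[255,0,0,-0.055,-0.59],[255,0,0,-0.059,-0.59],[255,0,0,-0.06,-0.59],[255,0,0,-0.06,-0.59]])

```text
time: 7.3
eef_pos: [0.5802, -0.0313, 0.006]
tcp_rot: [-3.139, 0.116, 0.0]
contact_force: [1.0, 0.2, 0.3]
opening: 0.328
grip_force: 25.0
```

Run:
```python
from h import *
from scipy.spatial.transform import Rotation as Ro
o=get_obs(); print(o['time'],o['eef_pos'],o['contact_force'],o['opening'],o['grip_force']); y=Ro.from_rotvec(o['tcp_rot']).as_matrix()[:,1]; print(np.degrees(np.arctan2(y[1],y[0])))
s=snap('scene','s3')
cv2.imwrite('pics/c4.png',cv2.resize(s['img'][170:260,230:380],None,fx=5,fy=5,interpolation=cv2.INTER_CUBIC))
```

```text
7.3 [ 0.58015001 -0.03125587  0.00599729] [0.97056306 0.23155458 0.28395603] 0.327754132522824 24.99795850543734
-94.21478696786006
```

View pics/c4.png

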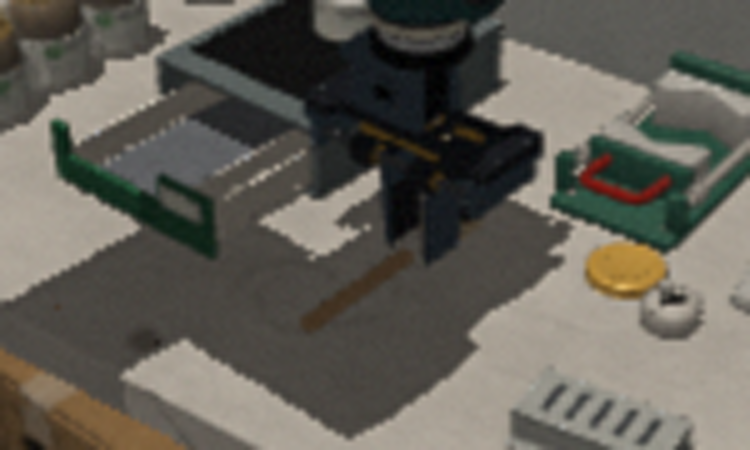

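The brush now lies bristles-forward beside the drawer, with the handle end at crop (310,322). I'll release and rise.

Emit:
play_rows(rows=[[80,0,0,0,0],[80,0,0,0,0],[80,0,0,0,0],[80,0,0,0,0],[80,0,0,0,0],[80,0,0,0,0],[80,0,0,0,0],[80,0,0,0.03,0],[80,0,0,0.06,0],[80,0,0,0.08,0]])

```text
time: 8.35
eef_pos: [0.5806, -0.0315, 0.0877]
tcp_rot: [3.139, -0.117, 0.002]
contact_force: [-0.4, 0.7, -0.1]
opening: 0.688
grip_force: 0.0
```

Emit:
play_rows(rows=[[80,-0.01,-0.05,0.05,0],[80,-0.02,-0.1,0.06,0],[80,-0.03,-0.15,0.06,0],[80,-0.03,-0.19,0.06,0],[80,-0.03,-0.2,0.06,0],[80,-0.03,-0.2,0.06,0],[80,-0.03,-0.2,0.06,0],[80,-0.03,-0.2,0.06,0],[80,-0.03,-0.2,0.06,0],[80,-0.03,-0.2,0.06,0]])

```text
time: 9.35
eef_pos: [0.5502, -0.2307, 0.1459]
tcp_rot: [-3.139, 0.115, 0.0]
contact_force: [-0.5, 0.3, -0.0]
opening: 0.689
grip_force: 0.0
```

Run:
```python
from h import *
o=get_obs(); print(o['time'],o['eef_pos'],o['opening'],o['grip_force'])
s=snap('top','t4')
cv2.imwrite('pics/c5.png',cv2.resize(s['img'][170:270,205:355],None,fx=5,fy=5,interpolation=cv2.INTER_CUBIC))
```

```text
9.35 [ 0.5502457  -0.23065281  0.14586583] 0.6889527540632481 0.0
```

View pics/c5.png

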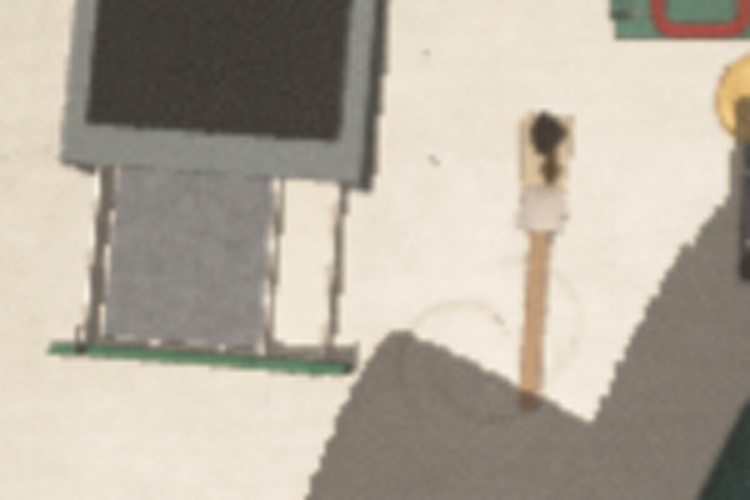

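The brush lies free, with the tip at crop (547,113) and the handle end at (528,409). The lane's front edge runs (107,337) to (265,345).

Run:
```python
from h import *
np.set_printoptions(precision=4,suppress=True)
c=load('t4')
f=lambda x,y,z:atz(c,205+(x+.5)/5-.5,170+(y+.5)/5-.5,z)
t,e,j=f(547,113,.01),f(528,409,.006),f(541,232,.011)
d=(t-e)[:2];print('tip',t,'end',e,'join',j,np.linalg.norm(d),np.degrees(np.arctan2(d[1],d[0])))
lf,rf,lb,rb=f(107,337,.008),f(265,345,.008),f(118,172,.008),f(273,178,.008)
print(lf,rf,lb,rb,np.degrees(np.arctan2(*(lb-lf)[[1,0]])),np.degrees(np.arctan2(*(rb-rf)[[1,0]])))
roof=[f(62,160,.068),f(370,188,.068)];print('roof',roof)
print('frontwings',f(50,349,.058),f(350,372,.058),f(180,360,.031))
# depth-based points
for x,y in [(30,0)]: pass
D=c['depth']
for v in range(226,248): 
    p=dep(c,240,v); print(v,p)
```

```text
tip [ 0.6387 -0.0363  0.01  ] end [ 0.4469 -0.0228  0.006 ] join [ 0.5609 -0.032   0.011 ] 0.19220125875823002 -4.0258229039558975
[0.4949 0.2502 0.008 ] [0.4892 0.1472 0.008 ] [0.6024 0.2445 0.008 ] [0.5977 0.1427 0.008 ] -3.02730822463273 -2.359617523490686
roof [array([0.6044, 0.2657, 0.068 ]), array([0.5854, 0.0728, 0.068 ])]
frontwings [0.4869 0.274  0.058 ] [0.4716 0.0861 0.058 ] [0.4797 0.1977 0.031 ]
226 [0.5303 0.2049 0.0076]
227 [0.527  0.2048 0.0081]
228 [0.5239 0.2054 0.0052]
229 [0.5205 0.2047 0.0083]
230 [0.5173 0.2045 0.0089]
231 [0.514  0.2045 0.0091]
232 [0.5108 0.2041 0.0106]
233 [0.5076 0.2047 0.0077]
234 [0.5043 0.204  0.0106]
235 [0.5011 0.2045 0.0081]
236 [0.4978 0.2039 0.0112]
237 [0.4947 0.2046 0.0073]
238 [0.4914 0.204  0.0103]
239 [0.4882 0.2047 0.0068]
240 [0.4848 0.1992 0.0333]
241 [0.4816 0.1999 0.0299]
242 [0.4785 0.2005 0.0266]
243 [ 0.4753  0.2064 -0.0023]
244 [0.472  0.2054 0.0023]
245 [0.4688 0.2053 0.0028]
246 [ 0.4655  0.2063 -0.0024]
247 [ 0.4623  0.2061 -0.0015]
```

Emit:
play_rows(rows=[[80,-0.012,0.05,0,0],[80,-0.025,0.1,0,0],[80,-0.038,0.15,-0.02,0],[80,-0.052,0.19,-0.05,0],[80,-0.052,0.204,-0.085,0],[80,-0.052,0.204,-0.11,0],[80,-0.052,0.204,-0.13,0],[80,-0.052,0.204,-0.138,0],[80,-0.052,0.204,-0.142,0],[80,-0.052,0.204,-0.142,0]])

```text
time: 10.4
eef_pos: [0.4984, -0.0276, 0.0042]
tcp_rot: [3.139, -0.117, 0.0]
contact_force: [-0.1, -0.0, -0.3]
opening: 0.682
grip_force: 0.0
```

Emit:
play_rows(rows=[[255,0,0,0,0],[255,0,0,0,0],[255,0,0,0,0],[255,0,0,0,0],[255,0,0,0,0],[255,0,0,0,0],[255,0,0,0,0],[255,0,0,0.02,0],[255,0,0,0.06,0],[255,0,0,0.1,0]], force=30)

```text
time: 11.4
eef_pos: [0.4974, -0.0274, 0.1046]
tcp_rot: [-3.139, 0.117, 0.003]
contact_force: [1.6, 0.2, -0.9]
opening: 0.149
grip_force: 30.0
```

Emit:
play_rows(rows=[[255,-0.01,0.04,0.02,0],[255,-0.02,0.08,0.02,0],[255,-0.03,0.12,0.02,0],[255,-0.04,0.16,0.02,0],[255,-0.052,0.2,0.02,0],[255,-0.053,0.23,0.01,0],[255,-0.053,0.23,-0.01,0],[255,-0.053,0.23,-0.01,0],[255,-0.053,0.23,-0.01,0],[255,-0.053,0.23,-0.01,0]])

```text
time: 12.4
eef_pos: [0.4456, 0.2021, 0.0946]
tcp_rot: [-3.139, 0.118, -0.001]
contact_force: [0.4, 0.2, 0.2]
opening: 0.15
grip_force: 30.0
```

Run:
```python
from h import *
o=get_obs(); print(o['time'],o['eef_pos'],o['opening'],o['grip_force'])
s=snap('scene','s5'); t=snap('top','t5')
a=cv2.resize(s['img'][160:230,210:330],None,fx=5,fy=5,interpolation=cv2.INTER_CUBIC)
b=cv2.resize(t['img'][190:240,210:330],None,fx=5,fy=5,interpolation=cv2.INTER_CUBIC)
cv2.imwrite('pics/c6.png',np.vstack([a,b]))
```

```text
12.4 [0.44556142 0.20211952 0.09460991] 0.15035961406063966 29.988576471805573
```

View pics/c6.png

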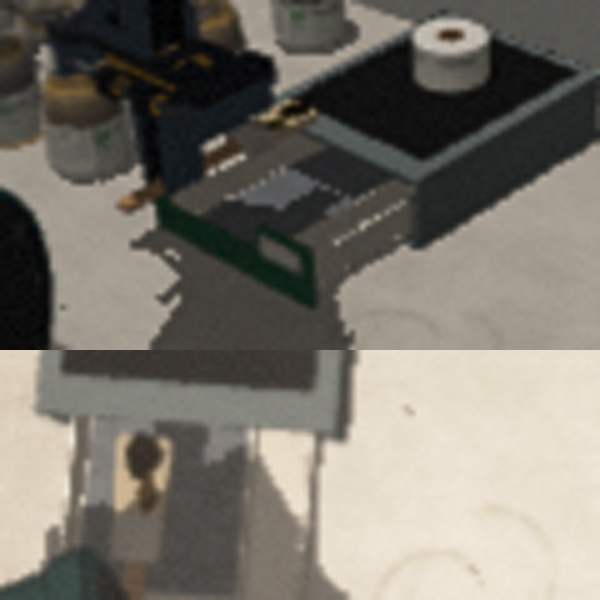

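The brush is over the drawer dip with its tip at panel (142,432), just in front of the roof edge. I'll check the tip position and droop from depth.

Run:
```python
from h import *
np.set_printoptions(precision=4,suppress=True)
c=load('t5')
print(atz(c,238.2,206.3,.1), atz(c,237.7,225,.104))
for v in (209,212,215,220,222,224,226,228,230): print(v,dep(c,238,v))
```

```text
[0.5862 0.1922 0.1   ] [0.5294 0.1922 0.104 ]
209 [0.5782 0.1932 0.0977]
212 [0.5688 0.1923 0.1012]
215 [0.5599 0.1927 0.0991]
220 [0.5444 0.1914 0.1044]
222 [0.5383 0.1911 0.1056]
224 [0.5325 0.1921 0.1001]
226 [0.5265 0.1918 0.1013]
228 [0.5205 0.192  0.1001]
230 [0.5143 0.1909 0.105 ]
```

Emit:
play_rows(rows=[[255,0,0,-0.02,0],[255,0,0,-0.04,0],[255,0,0,-0.051,0],[255,0,0,-0.051,0],[255,0.02,-0.0015,-0.051,0],[255,0.04,-0.003,-0.051,0],[255,0.06,-0.005,-0.051,0],[255,0.08,-0.0065,-0.051,0],[255,0.1,-0.008,-0.051,0],[255,0.103,-0.008,-0.051,0]])

```text
time: 13.5
eef_pos: [0.5507, 0.1945, 0.0443]
tcp_rot: [-3.139, 0.118, -0.004]
contact_force: [-0.4, 0.0, 0.3]
opening: 0.147
grip_force: 30.0
```

Emit:
play_rows(rows=[[255,0,0,0,0],[255,0,0,-0.01,0],[255,0,0,-0.02,0],[255,0,0,-0.027,0],[255,0,0,-0.03,0],[255,0,0,-0.031,0],[255,0,0,-0.031,0],[255,0,0,-0.031,0],[255,0,0,-0.031,0],[255,0,0,-0.031,0]])

```text
time: 14.5
eef_pos: [0.5482, 0.1946, 0.012]
tcp_rot: [-3.139, 0.116, -0.0]
contact_force: [1.3, -1.3, 2.1]
opening: 0.152
grip_force: 30.0
```

Run:
```python
from h import *
o=get_obs(); print(o['time'],o['eef_pos'],o['contact_force'],o['torque'],o['opening'],o['grip_force'])
s=snap('scene','s6'); t=snap('top','t6')
a=cv2.resize(s['img'][160:230,210:330],None,fx=5,fy=5,interpolation=cv2.INTER_CUBIC)
b=cv2.resize(t['img'][195:245,210:330],None,fx=5,fy=5,interpolation=cv2.INTER_CUBIC)
cv2.imwrite('pics/c7.png',np.vstack([a,b]))
```

```text
14.5 [0.54823896 0.19458155 0.01196087] [ 1.27143816 -1.29617741  2.06295112] [-0.09911863 -0.05584164 -0.04000803] 0.1520145445361528 29.989942610263824
```

View pics/c7.png

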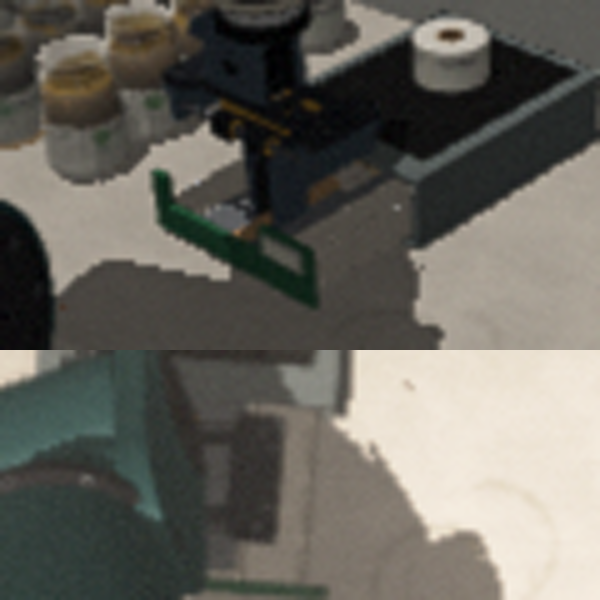

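It is down in the lane behind the front, with only about 2 N of contact. I'll release and rise straight up.

Emit:
play_rows(rows=[[120,0,0,0,0],[120,0,0,0,0],[120,0,0,0,0],[120,0,0,0,0],[120,0,0,0,0],[120,0,0,0,0],[120,0,0,0.01,0],[120,0,0,0.03,0],[120,0,0,0.07,0],[120,0,0,0.11,0]])

```text
time: 15.6
eef_pos: [0.5477, 0.1943, 0.1234]
tcp_rot: [3.139, -0.117, -0.001]
contact_force: [0.5, -0.1, -0.1]
opening: 0.529
grip_force: 0.0
```

Emit:
play_rows(rows=[[255,-0.03,-0.04,0,0],[255,-0.06,-0.08,0,0],[255,-0.06,-0.12,0,0],[255,-0.06,-0.16,0,0],[255,-0.06,-0.2,0,0],[255,-0.06,-0.24,0,0],[255,-0.06,-0.26,0,0],[255,-0.06,-0.26,0,0],[255,-0.06,-0.26,0,0],[255,-0.06,-0.26,0,0]])

```text
time: 16.6
eef_pos: [0.4881, -0.0648, 0.1222]
tcp_rot: [-3.139, 0.116, -0.0]
contact_force: [0.1, -0.1, -0.2]
opening: 0.006
grip_force: 0.0
```

Run:
```python
from h import *
np.set_printoptions(precision=4,suppress=True)
o=get_obs(); print(o['time'],o['eef_pos'],o['opening'],o['contact_force'])
t=snap('top','t7')
for v in range(205,246,1): print(v,dep(t,238,v),t['img'][v,238])
cv2.imwrite('pics/c8.png',cv2.resize(t['img'][180:250,205:305],None,fx=7,fy=7,interpolation=cv2.INTER_CUBIC))
```

```text
16.6 [ 0.4881 -0.0648  0.1222] 0.0055216736904043565 [ 0.1497 -0.1353 -0.1992]
205 [0.5989 0.2123 0.0077] [122 129 131]
206 [0.5958 0.2127 0.0054] [119 125 128]
207 [0.5926 0.2128 0.0047] [119 123 128]
208 [0.589  0.2119 0.009 ] [119 122 129]
209 [0.5856 0.2118 0.0094] [121 124 129]
210 [0.5827 0.2127 0.0049] [120 126 129]
211 [0.5793 0.2122 0.007 ] [120 122 129]
212 [0.5756 0.2109 0.013 ] [122 125 129]
213 [0.5727 0.2119 0.0078] [126 130 133]
214 [0.5691 0.2109 0.0125] [118 124 129]
215 [0.5664 0.2125 0.0045] [123 127 132]
216 [0.5628 0.2115 0.0093] [121 125 131]
217 [0.5596 0.2118 0.0079] [119 122 127]
218 [0.5565 0.2123 0.0052] [119 122 126]
219 [0.5533 0.2124 0.0045] [121 125 128]
220 [0.5498 0.2113 0.0095] [120 123 128]
221 [0.5467 0.2122 0.005 ] [124 129 134]
222 [0.5434 0.212  0.0058] [122 128 131]
223 [0.54   0.2111 0.0099] [123 128 132]
224 [0.5368 0.2113 0.0086] [121 125 130]
225 [0.5336 0.2116 0.0074] [126 130 136]
226 [0.5303 0.2111 0.0096] [127 131 136]
227 [0.5274 0.2129 0.0005] [121 126 131]
228 [0.5237 0.2107 0.0111] [121 127 130]
229 [0.5205 0.2107 0.0106] [121 126 130]
230 [0.5174 0.2118 0.0053] [121 126 131]
231 [0.5141 0.2111 0.0084] [123 126 132]
232 [0.5109 0.2112 0.0077] [125 129 134]
233 [0.5077 0.2119 0.0042] [124 128 131]
234 [0.5043 0.2106 0.0107] [129 134 138]
235 [0.5011 0.2109 0.0089] [122 127 131]
236 [0.4979 0.2109 0.0086] [119 124 129]
237 [0.4947 0.2109 0.0085] [115 120 125]
238 [0.4915 0.211  0.008 ] [106 115 122]
239 [0.4882 0.2115 0.0053] [ 87 101  99]
240 [0.4849 0.2067 0.0282] [ 91 117  91]
241 [0.4817 0.2069 0.0268] [111 138 114]
242 [ 0.4785  0.2128 -0.0014] [177 196 206]
243 [0.4753 0.2123 0.0007] [192 211 224]
244 [0.4721 0.2119 0.0027] [192 211 223]
245 [ 0.4688  0.2127 -0.0012] [195 215 225]
```

View pics/c8.png

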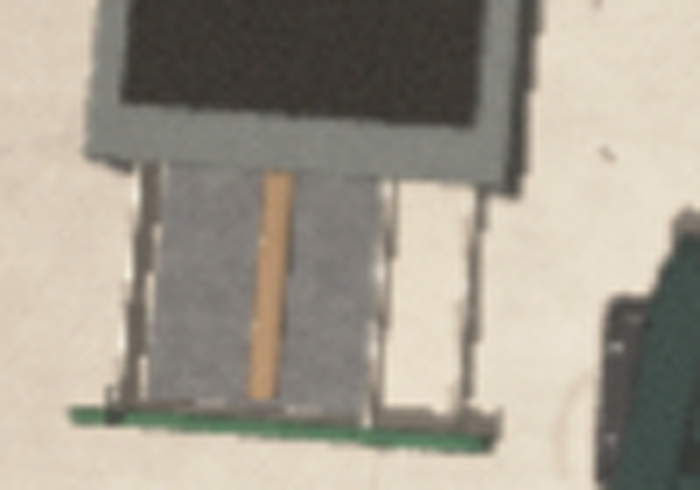

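The brush lies centred in the lane, handle end at crop (262,398), just inside the front. Next I close the fingers and go down in front of the dip.

Emit:
play_rows(rows=[[255,-0.03,0.05,0,0],[255,-0.053,0.1,0,0],[255,-0.053,0.15,0,0],[255,-0.053,0.2,0,0],[255,-0.053,0.25,0,0],[255,-0.053,0.268,-0.02,0],[255,-0.053,0.268,-0.06,0],[255,-0.053,0.268,-0.095,0],[255,-0.053,0.268,-0.11,0],[255,-0.053,0.268,-0.11,0]])

```text
time: 17.65
eef_pos: [0.4333, 0.2027, 0.0101]
tcp_rot: [3.138, -0.114, -0.006]
contact_force: [0.1, 0.1, -0.5]
opening: 0.004
grip_force: 0.0
```

Emit:
play_rows(rows=[[255,0.005,0,0,0],[255,0.01,-0.001,0,0],[255,0.014,-0.001,0,0],[255,0.018,-0.0015,0,0],[255,0.022,-0.002,0,0],[255,0.026,-0.002,0,0],[255,0.03,-0.0025,0,0],[255,0.034,-0.003,0,0],[255,0.038,-0.003,0,0],[255,0.042,-0.0035,0,0]])

```text
time: 18.65
eef_pos: [0.4773, 0.199, 0.0118]
tcp_rot: [3.139, -0.117, -0.0]
contact_force: [-0.9, 0.3, 0.2]
opening: 0.002
grip_force: 0.6
```

Emit:
play_rows(rows=[[255,0.006,-0.0005,0,0],[255,0.013,-0.001,0,0],[255,0.02,-0.0015,0,0],[255,0.027,-0.002,0,0],[255,0.034,-0.0025,0,0],[255,0.041,-0.003,0,0],[255,0.048,-0.0035,0,0],[255,0.054,-0.004,0,0],[255,0.059,-0.005,0,0],[255,0.064,-0.005,0,0]])

```text
time: 19.65
eef_pos: [0.5415, 0.1939, 0.0119]
tcp_rot: [3.139, -0.117, -0.0]
contact_force: [-1.7, -0.5, -0.5]
opening: 0.003
grip_force: 0.6
```

Emit:
play_rows(rows=[[255,0.002,0,0,0],[255,0.004,0,0,0],[255,0.006,0,0,0],[255,0.008,0,0,0],[255,0.009,-0.001,0,0],[255,0.01,-0.001,0,0],[255,0.011,-0.001,0,0],[255,0.012,-0.001,0,0],[255,0.013,-0.001,0,0],[255,0.014,-0.001,0,0]])

```text
time: 20.65
eef_pos: [0.5552, 0.193, 0.0119]
tcp_rot: [3.139, -0.117, -0.0]
contact_force: [-1.1, -1.2, 0.4]
opening: 0.004
grip_force: 0.5
```

Emit:
play_rows(rows=[[255,0.001,0,0,0],[255,0.002,0,0,0],[255,0.003,0,0,0],[255,0.004,0,0,0],[255,0.005,0,0,0],[255,0.006,0,0,0],[255,0.007,-0.0005,0,0],[255,0.008,-0.0005,0,0],[255,0.009,-0.0005,0,0],[255,0.01,-0.0005,0,0]])

```text
time: 21.65
eef_pos: [0.5643, 0.1924, 0.0118]
tcp_rot: [3.139, -0.117, -0.003]
contact_force: [-6.0, -0.6, 3.3]
opening: 0.004
grip_force: 2.9
```

Emit:
play_rows(rows=[[255,0.001,0,0,0],[255,0.002,0,0,0],[255,0.003,0,0,0],[255,0.004,0,0,0],[255,0.004,0,0,0],[255,0.005,0,0,0],[255,0.005,0,0,0],[255,0.006,0,0,0],[255,0.006,0,0,0],[255,0.006,0,0,0]])

```text
time: 22.65
eef_pos: [0.5712, 0.1925, 0.012]
tcp_rot: [-3.139, 0.117, -0.0]
contact_force: [0.3, -0.4, 0.3]
opening: 0.008
grip_force: 0.0
```

The force dropped to zero, so the catch has likely snapped. I'll back off, go clear, and check from depth data, since the picture budget is used up.

Emit:
play_rows(rows=[[255,-0.02,0.001,0,0],[255,-0.05,0.003,0,0],[255,-0.09,0.005,0,0],[255,-0.1,0.005,0.03,0],[255,-0.1,0.005,0.08,0],[255,-0.1,0.005,0.12,0],[255,-0.1,-0.04,0.14,0],[255,-0.08,-0.09,0.14,0],[255,-0.06,-0.14,0.14,0],[255,-0.05,-0.19,0.14,0]])

```text
time: 23.65
eef_pos: [0.5203, 0.0091, 0.1526]
tcp_rot: [-3.139, 0.116, -0.003]
contact_force: [0.8, 0.4, 0.5]
opening: 0.006
grip_force: 0.0
```

Emit:
play_rows(rows=[[255,0,-0.05,0,0],[255,0,-0.1,0,0],[255,0,-0.12,0,0],[255,0,-0.12,0,0],[255,0,-0.12,0,0],[255,0,-0.12,0,0],[255,0,-0.12,0,0],[255,0,-0.12,0,0],[255,0,-0.12,0,0],[255,0,-0.12,0,0]])

```text
time: 24.65
eef_pos: [0.5193, -0.1088, 0.1519]
tcp_rot: [-3.139, 0.116, -0.0]
contact_force: [-0.6, 0.2, 0.5]
opening: 0.002
grip_force: 0.0
```

Run:
```python
from h import *
np.set_printoptions(precision=4,suppress=True)
o=get_obs(); print(o['time'],o['eef_pos'])
t=snap('top','t8'); c=load('t7')
hsv=cv2.cvtColor(t['img'],cv2.COLOR_BGR2HSV)
for n,u in (('dip',235),('dip',245),('wingR',270),('wingL',222)):
    for v in range(196,220): 
        h=hsv[v,u]
        if 40<h[0]<95 and h[1]>50: print(n,u,v,dep(t,u,v),h)
d=cv2.absdiff(cv2.GaussianBlur(c['img'],(5,5),0),cv2.GaussianBlur(t['img'],(5,5),0)).max(2)>40
n,l,s,ce=cv2.connectedComponentsWithStats(d.astype(np.uint8)); print([tuple(x) for x in s[1:] if x[4]>15])
```

```text
24.65 [ 0.5193 -0.1088  0.1519]
dip 235 205 [0.5966 0.2167 0.0325] [ 60  54 118]
dip 235 206 [0.5938 0.2175 0.0287] [ 62  62 123]
dip 245 206 [0.5933 0.1847 0.0316] [ 61  57 116]
dip 245 207 [0.5902 0.1849 0.0303] [ 58  52 118]
wingR 270 207 [0.5872 0.101  0.0567] [ 62  58 118]
wingR 270 208 [0.5838 0.1007 0.0594] [ 62  58 136]
wingL 222 204 [0.5976 0.252  0.0593] [ 65  68 113]
[(np.int32(314), np.int32(183), np.int32(63), np.int32(217), np.int32(4902)), (np.int32(310), np.int32(196), np.int32(9), np.int32(13), np.int32(51)), (np.int32(218), np.int32(203), np.int32(8), np.int32(4), np.int32(21)), (np.int32(259), np.int32(205), np.int32(20), np.int32(6), np.int32(70)), (np.int32(215), np.int32(207), np.int32(62), np.int32(39), np.int32(1517)), (np.int32(276), np.int32(210), np.int32(36), np.int32(96), np.int32(1427)), (np.int32(328), np.int32(221), np.int32(20), np.int32(5), np.int32(32)), (np.int32(323), np.int32(238), np.int32(18), np.int32(8), np.int32(105)), (np.int32(260), np.int32(260), np.int32(29), np.int32(10), np.int32(157)), (np.int32(251), np.int32(266), np.int32(8), np.int32(21), np.int32(77)), (np.int32(248), np.int32(308), np.int32(35), np.int32(85), np.int32(959)), (np.int32(193), np.int32(381), np.int32(54), np.int32(19), np.int32(324))]
```

```bash
python3 -c "
from station import *
print(job_done())"
```

```text
the job is handed in; nothing more can be done
None
```

I handed the job in at about 24.7 s of the 69 s allowed: the brush is in the wide lane with its bristles to the back and the drawer shut on its catch. The shut drawer is read from depth data and the push force dropping to zero, the brush's place from a picture taken before the push, and no verdict came back.

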